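Clamp the dental model plate upright with the click knob

TASK

Take the ivory model plate from the sloping rack and stand it upright on its bottom edge (the one that is lowest in the rack) on the clamp's bed, between the open brass jaws. Let go of it, then turn the black torque knob clockwise until it clicks past its detent, so that the jaw keeps the plate gripped when you let go of the knob. Leave the jar, the spool and the pliers where they are.

Things in the scene. Friction and masses are not known exactly. Their poses are not given: they have to be found in the camera images.
- clamp: Fixed bench clamp: steel base 160 x 290 x 15 mm (x, y, z; centred at x = +10 mm), green sloped console on its -y half, brass jaws on its +y half. Origin on the counter, midway between console and jaws; z up; -x points away from the robot, within 0.3 rad. Fixed jaw: face at x = -19 mm looking to +x, y = 15 to 125 mm, rising 40 mm above the bed.
- jaw_mid (a point): Point on the clamp's bed, 15 mm above the counter, at clamp x = 0, y = 70 mm, mid-length of the jaws; axes as the clamp's. The plate is to stand here, thickness along x. Here the fixed jaw's face is at x = -19 mm, the moving jaw's at x = 19 mm minus 6.9 mm per rad of knob until it meets the plate and pushes it to the fixed jaw.
- moving_jaw: Sprung brass moving jaw, 9 x 100 x 40 mm, upright, driven to the clamp's -x by the knob; it gives way on a spring (1.8 N per mm). Its origin coincides with the clamp's origin when the knob is at 0 and moves along the clamp's x.
- torque_knob (a joint): Knob angle, rad: 0 fully open, grows clockwise seen from outside looking at the knob; starts at 0 to 0.4, hard stop at 3.7. The jaw grips the plate from about 2.6; resistance (about 0.35 N m) then rises and it clicks over between 2.9 and 3.2 (differs each time), to rest at 3.1 or more. Let go before the click, it springs back and hardly grips.
- knob_grip (a point): Grip point of the black knob, on its axis, 32 mm above the sloped face, 12 mm under the knob's top. z: knob axis outwards, 35 degrees from vertical towards the clamp's -x. x: along the bar grip (72 long, 20 thick, 36 mm tall, on a skirt of radius 34 mm, top 9 mm above the face); y across it. x, y turn with the knob; white line on the +x half. Face 96 x 110 mm.
- model_plate: Loose ivory plastic dental model plate, 20 thick (x), 100 wide (y), 110 mm tall (z), 0.2 kg, relief arch of teeth on its +x face 5 mm proud from z = 40 to 85 mm. Origin: centre of its bottom edge; z to its top edge. At first it leans in the rack, z 40 degrees from vertical, top edge towards the rack's -x; its top 48 mm stand free.
- rack: Fixed wooden sloping rack, base 140 x 110 x 8 mm, origin at the centre of its underside. Its board (90 mm wide) lies under the plate's back (-x) face up to 62 mm from the plate's bottom edge, and a lip under that edge. The bottom edge's centre is at about x = 30, z = 30 mm in the rack's frame. Nothing stands above it.
- jar: Milky glass jar with tin lid, diameter 68 mm, 95 mm tall, loose, origin at the centre of its underside. Bystander.
- spool: Nickel wire reel standing on its flange, diameter 66 mm, 76 mm tall, loose, origin at the centre of its underside. Bystander.
- pliers: Steel contouring pliers lying flat, 145 mm long, about 55 mm over the handles, 12 mm high, loose, origin at their middle on the counter, handles to -x. Bystander.
Not all that is in view belongs to the job. Several things have the shape of the model_plate; the one meant has the colours described above.

How it is judged:
On the way, in this order (a step that is already met when the one before it is completed fails the run):
1. the plate stands upright on the clamp's bed between the jaws, let go, with the knob not yet turned to the gripping range (z of model_plate in the frame of jaw_mid between -0.004 and 0.005 m and x of model_plate in the frame of jaw_mid between -0.016 and 0.016 m and y of model_plate in the frame of jaw_mid between -0.03 and 0.03 m and angle between model_plate's own z axis and vertical below 0.2 rad and contact force between the fingers and model_plate below 0.3 N and value of joint torque_knob below 2.3 rad), for 0.2 s.
2. the knob has clicked past its detent and the jaw grips the plate (value of joint torque_knob above 3.05 rad and contact force between moving_jaw and model_plate above 5 N), for 0.1 s.
At the end, for the whole second after the job is handed in: The plate stands on its bottom edge on the bed (within 5 mm in height, within 30 mm of the jaws' middle along them), upright within 4 degrees and square to the jaws within 6 degrees, at rest; the knob, released, stays past its click (above 3.05 rad) and the jaw presses the plate with more than 5 N (all of step 2 and z of model_plate in the frame of jaw_mid between -0.004 and 0.005 m and x of model_plate in the frame of jaw_mid between -0.016 and 0.016 m and y of model_plate in the frame of jaw_mid between -0.03 and 0.03 m and angle between model_plate's own z axis and vertical below 0.07 rad and angle between the x axis of model_plate and the x axis of jaw_mid, either way round below 0.1 rad and velocity of joint torque_knob between -0.1 and 0.1 rad/s and linear speed of model_plate below 0.01 m/s); the robot touches nothing.
It fails at once if the jar is moved more than 25 mm (distance of jar from where it was at the start of the episode above 0.025 m).
It fails at once if the spool is moved more than 25 mm (distance of spool from where it was at the start of the episode above 0.025 m).
It fails at once if the pliers is moved more than 25 mm (distance of pliers from where it was at the start of the episode above 0.025 m).
It also fails if it takes over 67 s, if anything falls off the work surface, if the arm or the gripper's body presses on something with over 40 N, if the wrist force passes 120 N, or if a joint passes its speed limit or range.

ROBOT

A 7-joint arm with a two-finger parallel gripper is mounted at the origin on the work surface. World frame = base frame: x ahead of the robot, y to its left, z up, the work surface at z = 0. Lengths are in m, angles in rad, forces in N, time in s.
With the tool pointing down it reaches from about 0.4 to 0.875 m from the base axis. Payload 19.3 kg.
Tool frame: the origin (TCP) lies midway between the tips of the shut fingers; the grasp point (between the pads) lies 19 mm behind it (r.grip_depth is the distance from the TCP to the grasp point, in m); z points along the fingers, y is the line along which they close (so a half turn about z gives the same grasp; the last joint's range is limited). The gripper opens to 85 mm and grips with 20 to 120 N. Pads are 22 mm wide; open, the fingers measure 114 mm over their backs; the gripper's body (76 mm by 85 mm) begins 54 mm behind the grasp point. The pads swing forward as they close: fully open they stand 13 mm farther back than shut.
Start: joints at [-1.39, 0.521, -0.036, 1.599, 0.021, 1.021, -0.113], TCP at [0.155, 0.605, 0.231] pointing down, gripper open.
Joint ranges: [-2.91, 2.91], [-0.3, 2.13], [-1.5, 1.42], [0.17, 2.43], [-1.26, 4.41], [0.16, 1.93], [-2.52, 2.52]. Speed limits (rad/s): [1.89, 1.89, 2.39, 2.39, 3.01, 3.01, 3.01].

INTERFACE

Orientations are given as a unit quaternion [w, x, y, z].
In Python, from plant import r gives the robot as it stands. The module is installed in compiled form; this text tells all that it offers. Calls block until the motion is done:
- r.movep(position, orientation): joint-space move of the TCP to a pose.
- r.movel(position, v=0.15, frame=None): straight line of the TCP; frame=None keeps the orientation; v is the mean speed in m/s.
- r.move_joints(angles): joint-space move.
- r.move_gripper(opening, squeeze=None): finger opening in m; squeeze is the grip in N (None keeps the last); returns when the fingers have stopped.
- r.sleep(seconds).
- r.inverse_kinematics(position, orientation): joint angles nearest the present ones, or None.
- r.read_camera(name): name is "side" or "top"; returns the picture (480x640x3 uint8, red, green, blue); there is no depth.
- r.get_calibration(name): a dict with "mtx" (3x3 intrinsics, pixels), "k1" (the pictures are not rectified: a ray, as slopes to the right and down, at radius r is drawn at 1 + k1 r^2 times it, then the intrinsics apply), "rvec" (rotation vector, rad) and "tvec" (3), from world to camera coordinates, as OpenCV has them. Camera axes: x right, y down, z forward; pixel columns grow to the right and rows downward; lengths in m; the calibration is good to about 2 mm. A picture is of the moment at which its call begins. get_calibration takes no time and is no camera call.
A pose or a line that the arm cannot do raises r.PlanningError and nothing moves.
- r.close_job(): hands the job in; it is judged then, once.
Readings, each from a call of its own:
- r.read_t(): time.
- r.read_joints(): joint angles.
- r.read_joint_vel(): joint speeds.
- r.read_tau(): joint torques, N m.
- r.read_tcp_pos(): TCP position.
- r.read_orientation(): TCP orientation.
- r.read_wrist_force(): force on the tool from outside, world axes, zero at the start.
- r.read_torque(): the same for the moment, N m.
- r.read_opening(): finger opening in m.
- r.read_grip_force(): force on a finger pad.
Only numpy, scipy, OpenCV 4.12 (cv2) and the standard library are available. Lean on these libraries where they do the work, as an engineer would, in place of code of your own. Each camera call takes 0.05 s, during which the arm holds its last target. There are 200 camera calls.

## Working session

There is one attempt and no reset: what is moved stays moved. The work goes in short steps, each a Python script; the robot and the scene stay as the last script left them, time stands still between calls to the robot, and variables do not carry over. Pictures are saved under pics/ and viewed, at most 10 in all, crops included, and the job is handed in when it is done.

```bash
mkdir -p pics; python3 - <<'E'
from plant import r
import cv2
for n in("side","top"):
    im=r.read_camera(n); cv2.imwrite(f"pics/{n}0.png",im[:,:,::-1]); c=r.get_calibration(n); print(n,c)
print(r.read_t(),r.read_orientation(),r.grip_depth)
E
```

```text
side {'mtx': array([[507.71655166,   0.        , 314.38712267],
       [  0.        , 507.71655166, 238.93379399],
       [  0.        ,   0.        ,   1.        ]]), 'k1': -0.13795091522111802, 'rvec': array([ 0.16063823, -2.71676743,  1.41028224]), 'tvec': array([0.56220319, 0.09471335, 1.10581499])}
top {'mtx': array([[568.71244755,   0.        , 315.76994929],
       [  0.        , 568.71244755, 224.91508693],
       [  0.        ,   0.        ,   1.        ]]), 'k1': -0.1708657927287554, 'rvec': array([ 2.06755926, -2.15827455,  0.23841367]), 'tvec': array([0.01616701, 0.56681769, 1.31019463])}
0.1 [-2.35969653e-05  1.25092827e-01  9.92144917e-01 -4.97559915e-04] 0.0187
```

View pics/side0.png

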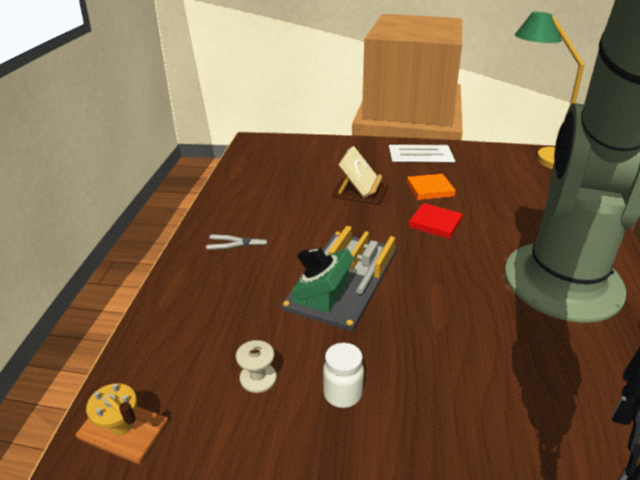

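View pics/top0.png

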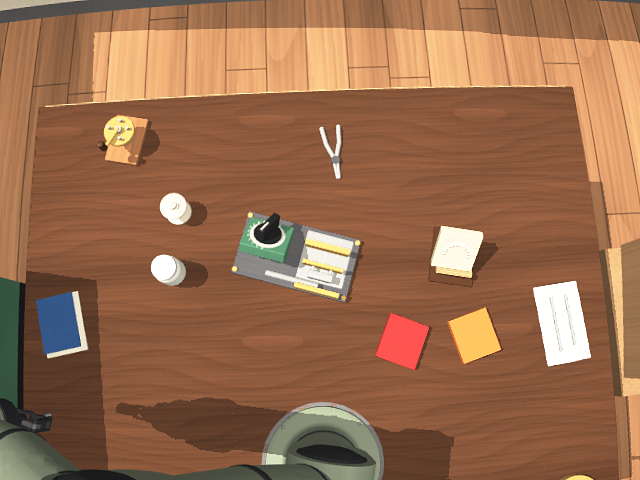

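The side view shows the clamp around (340,280), the plate at (358,172), the spool at (257,365), the jar at (343,375) and the pliers at (237,242). In the top view the clamp is at (298,257), the plate at (456,253), and the jar and spool are well to the left. I'll zoom in on the clamp and plate.

```bash
python3 - <<'E'
import cv2,numpy as np
t=cv2.imread("pics/top0.png");s=cv2.imread("pics/side0.png")
f=lambda im,x,y,w,h,k:cv2.resize(im[y:y+h,x:x+w],None,fx=k,fy=k,interpolation=cv2.INTER_CUBIC)
a=f(t,225,200,145,110,5);
b=f(t,420,215,75,80,5);c=f(s,325,135,75,80,5)
cv2.imwrite("pics/c1.png",a);cv2.imwrite("pics/c2.png",np.hstack([b,c]))
cv2.imwrite("pics/c3.png",f(s,275,215,130,120,5))
E
```

```text
(no output)
```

View pics/c1.png

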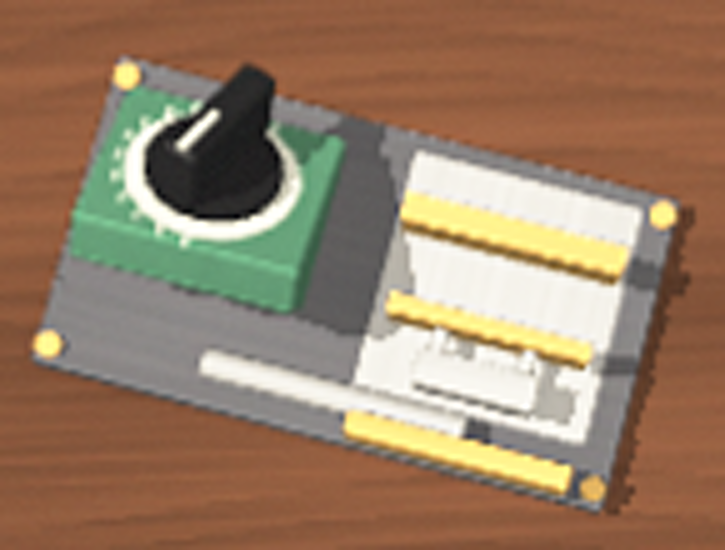

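View pics/c2.png

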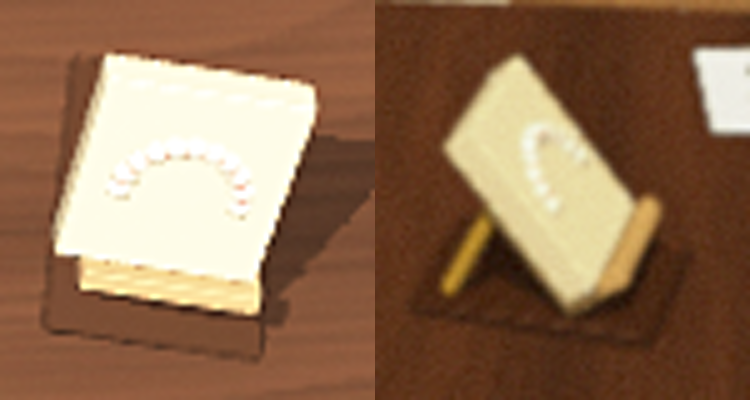

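View pics/c3.png

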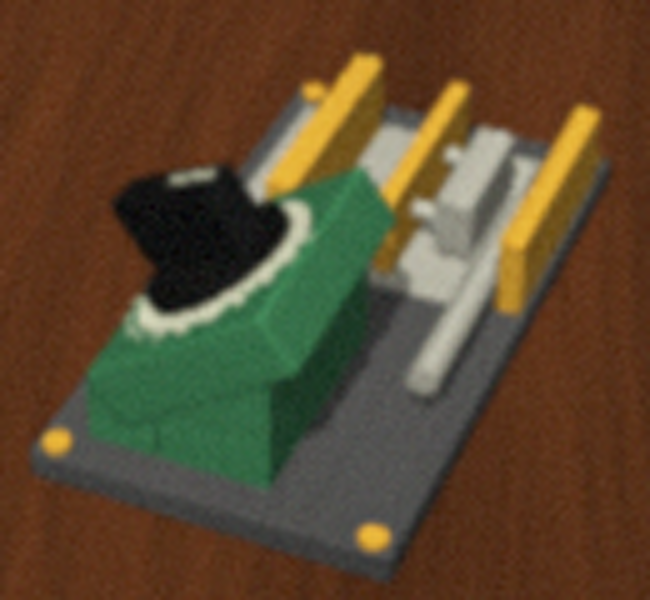

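The crops give the base corners, the console face corners and the bar top, with the white line on the lower-left half. Next I fit the poses with a calibrated model in both views.

```bash
cat > h.py <<'E'
import numpy as np,cv2
from plant import r
from scipy.optimize import least_squares,minimize
from scipy.spatial.transform import Rotation as Ro
C={n:r.get_calibration(n) for n in("side","top")}
def proj(n,P):
    c=C[n]; return cv2.projectPoints(np.asarray(P,float).reshape(-1,3),c["rvec"],c["tvec"],c["mtx"],np.array([c["k1"],0,0,0]))[0][:,0]
def Rz(a): return Ro.from_euler('z',a).as_matrix()
E
cat > fit.py <<'E'
from h import *
px=lambda o,L:(np.array(L,float)+.5)/5-.5+np.array(o)
base=np.array([[-70,-145,15],[-70,145,15],[90,-145,15],[90,145,15]])/1e3
bt=px((225,200),[(120,58),(680,200),(35,358),(603,508)]); bs=px((275,215),[(35,450),(300,88),(390,560),(608,155)])
s,c=np.sin(np.radians(35)),np.cos(np.radians(35)); t=np.array([c,0,s]);n=np.array([-s,0,c]);Y=np.array([0,1,0])
ft=px((225,200),[(78,215),(297,268),(125,90),(345,140)]); fs=px((275,215),[(265,315),(360,170),(90,375)])
def res(p):
    R=Rz(p[2]); T=lambda P:P@R.T+[p[0],p[1],0]
    fc=p[3:6]; F=np.array([fc+48e-3*a*t+55e-3*b*Y for a,b in((1,-1),(1,1),(-1,-1),(-1,1))])
    return np.concatenate([(proj("top",T(base))-bt).ravel(),(proj("side",T(base))-bs).ravel(),(proj("top",T(F))-ft).ravel(),(proj("side",T(F[:3]))-fs).ravel()])
q=least_squares(res,[.55,0,np.pi,0,-.08,.06],loss='soft_l1')
p=q.x;print("clamp",p.round(4),"res",res(p).round(1))
R=Rz(p[2]);T=lambda P:P@R.T+[p[0],p[1],0]
print("grip",T(p[3:6]+.032*n), "ring proj crop",(proj("top",[T(p[3:6])])-[225,200])*5,(proj("side",[T(p[3:6])])-[275,215])*5)
# plate silhouettes
M={}
for nme,w in(("top",(420,215,75,80)),("side",(325,135,75,80))):
    im=cv2.imread(f"pics/{nme}0.png")[w[1]:w[1]+w[3],w[0]:w[0]+w[2]]; im=cv2.resize(im,None,fx=5,fy=5,interpolation=cv2.INTER_CUBIC).astype(int)
    b,g,rr=im[...,0],im[...,1],im[...,2]
    m=((b>185)&(rr>200)) if nme=="top" else ((b>95)&(rr>150)&(rr-b<100))
    k,lab,st,_=cv2.connectedComponentsWithStats(m.astype(np.uint8)); i=1+np.argmax(st[1:,4]); M[nme]=((lab==i).astype(np.uint8),w); print(nme,st[i])
a=np.radians(40);B=np.array([[x,y,z] for x in(-.01,.01) for y in(-.05,.05) for z in(0,.11)])
RT=np.array([[np.cos(a),0,-np.sin(a)],[0,1,0],[np.sin(a),0,np.cos(a)]])
def hulls(p,z=.03):
    P=B@(Rz(p[2])@RT).T+[p[0],p[1],z]; o={}
    for nme,(m,w) in M.items():
        u=(proj(nme,P)-[w[0],w[1]]+.5)*5-.5; im=np.zeros_like(m); cv2.fillConvexPoly(im,cv2.convexHull((u*16).round().astype(np.int32)),1,shift=4); o[nme]=im
    return o
def cost(p,z=.03):
    o=hulls(p,z); return sum(np.sum(o[k]!=M[k][0])/M[k][0].sum() for k in M)
for z in(.024,.027,.03,.033,.036):
    best=min((minimize(cost,[x0,y0,np.pi-.16],args=(z,),method="Nelder-Mead",options=dict(initial_simplex=np.array([[x0,y0,np.pi-.16],[x0+.03,y0,np.pi-.16],[x0,y0+.03,np.pi-.16],[x0,y0,np.pi+.05]]),xatol=1e-4,fatol=1e-4)) for x0 in(.5,.53) for y0 in(-.33,-.28)),key=lambda q:q.fun)
    print("plate",z,best.x.round(4),best.fun)
    if z==.03: o=hulls(best.x)
vis=[]
for k in("top","side"):
    w=M[k][1]; im=cv2.resize(cv2.imread(f"pics/{k}0.png")[w[1]:w[1]+w[3],w[0]:w[0]+w[2]],None,fx=5,fy=5)
    cv2.drawContours(im,cv2.findContours(o[k],0,1)[0],-1,(255,0,0),1);cv2.drawContours(im,cv2.findContours(M[k][0],0,1)[0],-1,(0,0,255),1);vis.append(im)
cv2.imwrite("pics/v1.png",np.hstack(vis))
E
python3 fit.py
```

```text
clamp [ 0.5095  0.0386  2.8487 -0.0104 -0.0767  0.0812] res [ 0.3  0.3  0.8  0.1 -0.1  1.7  0.9  1.1 -1.9  0.8 -1.2 -0.2  0.   0.4
 -0.5  0.9 -1.7  1.1  0.4  2.2  0.6 -0.6  0.3  0.3 -1.3  0.7  0.6 -1.7
 -2.1  0.1]
grip [0.5591186  0.10374289 0.10739164] ring proj crop [[209.02656113 178.15191084]] [[220.70512971 265.50276914]]
top [   56    56   259   228 41890]
side [   71    57   190   246 24512]
plate 0.024 [ 0.4561 -0.3399  2.9462] 0.27244723568877083
plate 0.027 [ 0.4549 -0.3389  2.9583] 0.21736110699912178
plate 0.03 [ 0.4542 -0.3376  2.9578] 0.1589703127269169
plate 0.033 [ 0.4539 -0.3359  2.9498] 0.13362544775668214
plate 0.036 [ 0.4543 -0.3322  2.949 ] 0.14460645054777932
```

View pics/v1.png

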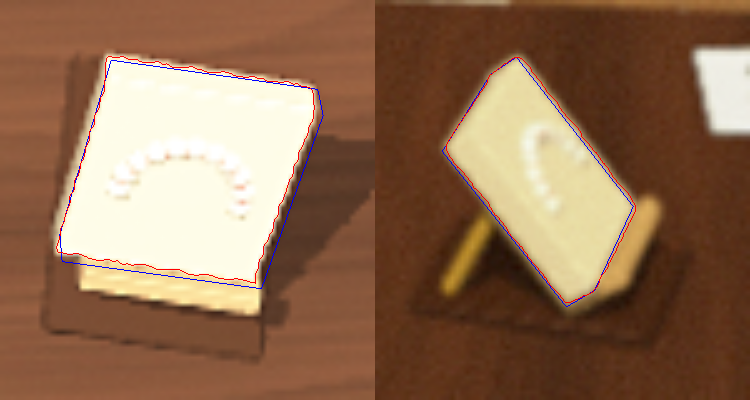

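```bash
cat > fit2.py <<'E'
from h import *
p=np.array([.5095,.0386,2.8487]);fc=np.array([-.0104,-.0767,.0812])
s,c=np.sin(np.radians(35)),np.cos(np.radians(35)); t=np.array([c,0,s]);n=np.array([-s,0,c]);Y=np.array([0,1,0])
R=Rz(p[2]);T=lambda P:np.asarray(P)@R.T+[p[0],p[1],0]
K=fc+.044*n
def f(q):
    L=[K+x*(np.cos(q[0])*t+np.sin(q[0])*Y) for x in(q[1]-q[2],q[1]+q[2])]
    a=(proj("top",T(L))-[225,200]+.5)*5; b=(proj("side",T(L))-[275,215]+.5)*5
    return np.r_[a[0]-[215,115],a[1]-[180,150]], a,b
for f0 in(-2,-1,0,1,2,3):
    q=least_squares(lambda q:f(q)[0],[f0,.02,.012]);print(f0,q.x.round(3),q.cost.round(1),"side",f(q.x)[2].round().tolist())
q0=-.8
for ph in (-.9,-.6,-.3,0,.3): print(ph,[( (proj("top",T([K+x*(np.cos(ph)*t+np.sin(ph)*Y)]))-[225,200]+.5)*5).round().tolist() for x in(-.036,.036)],[( (proj("side",T([K+x*(np.cos(ph)*t+np.sin(ph)*Y)]))-[275,215]+.5)*5).round().tolist() for x in(-.036,.036)])
# jaws from yellow mask
im=cv2.resize(cv2.imread("pics/top0.png")[200:310,225:370],None,fx=5,fy=5,interpolation=cv2.INTER_CUBIC).astype(int)
m=((im[...,2]>190)&(im[...,1]>140)&(im[...,0]<150)).astype(np.uint8)
k,lab,st,ce=cv2.connectedComponentsWithStats(m)
for i in range(1,k):
    if st[i,4]>300: print(i,st[i].tolist(),ce[i].round())
J=[i for i in range(1,k) if st[i,4]>1500 and ce[i][1]<400 and ce[i][0]>350]
mm=np.isin(lab,J).astype(np.uint8)
def box(x0,x1,y0,y1,q):
    P=np.array([[x,y,z] for x in(x0,x1) for y in(y0,y1) for z in(.015,.055)])@Rz(q[2]).T+[q[0],q[1],0]
    return cv2.convexHull((((proj("top",P)-[225,200]+.5)*5-.5)*16).round().astype(np.int32))
def cost(q):
    o=np.zeros_like(mm)
    for h in(box(-.019-q[4],-.019,.015,.125,q),box(q[3],q[3]+.009,.02,.12,q)): cv2.fillConvexPoly(o,h,1,shift=4)
    return np.sum(o!=mm)/mm.sum()
q=np.r_[p,.018,.01]; S=np.vstack([q]+[q+d for d in np.diag([.008,.008,.04,-.004,.003])])
for _ in range(3):
    b=minimize(cost,q,method="Nelder-Mead",options=dict(initial_simplex=S,xatol=1e-5,fatol=1e-5,maxiter=2000)); q=b.x; S=np.vstack([q]+[q+d for d in np.diag([.004,-.004,.02,.002,-.002])])
print("jaws",q.round(4),b.fun)
# feasibility
def quat(zt,yt): 
    M=np.column_stack([np.cross(yt,zt),yt,zt]); return Ro.from_matrix(M).as_quat(scalar_first=True)
E
python3 fit2.py
```

```text
-2 [-0.357  0.017  0.014] 2.5 side [[168.0, 182.0], [207.0, 177.0]]
-1 [-0.357  0.017  0.014] 2.5 side [[168.0, 182.0], [207.0, 177.0]]
0 [-0.357  0.017  0.014] 2.5 side [[168.0, 182.0], [207.0, 177.0]]
1 [-0.357  0.017  0.014] 2.5 side [[168.0, 182.0], [207.0, 177.0]]
2 [ 2.785 -0.017 -0.014] 2.5 side [[168.0, 182.0], [207.0, 177.0]]
3 [ 2.785 -0.017 -0.014] 2.5 side [[168.0, 182.0], [207.0, 177.0]]
-0.9 [[[290.0, 97.0]], [[148.0, 130.0]]] [[[154.0, 160.0]], [[176.0, 207.0]]]
-0.6 [[[278.0, 83.0]], [[160.0, 145.0]]] [[[133.0, 175.0]], [[198.0, 190.0]]]
-0.3 [[[261.0, 72.0]], [[178.0, 157.0]]] [[[115.0, 191.0]], [[217.0, 173.0]]]
0 [[[240.0, 64.0]], [[199.0, 165.0]]] [[[101.0, 207.0]], [[231.0, 158.0]]]
0.3 [[[217.0, 61.0]], [[223.0, 169.0]]] [[[92.0, 220.0]], [[239.0, 144.0]]]
1 [113, 61, 27, 29, 589] [126.  75.]
2 [400, 197, 229, 79, 5697] [516. 236.]
3 [650, 200, 26, 29, 599] [662. 214.]
56 [385, 293, 206, 75, 3324] [487. 329.]
60 [33, 330, 29, 28, 533] [ 48. 344.]
72 [343, 413, 229, 80, 5433] [457. 450.]
73 [582, 477, 23, 24, 391] [593. 489.]
jaws [0.5168 0.0393 2.8433 0.0222 0.0055] 0.4395299855891808
```

```bash
cat > fit3.py <<'E'
from h import *
exec(open("fit2.py").read().split("# jaws")[1].split("def cost")[0])
for n in C: print(n,"cam",-cv2.Rodrigues(C[n]["rvec"])[0].T@C[n]["tvec"])
p=np.array([.5095,.0386,2.8487])
print(J)
for i,b in zip(J,((-.029,-.019,.015,.125),(.019,.028,.02,.12))):
    cn=cv2.findContours((lab==i).astype(np.uint8),0,1)[0][0]
    print("meas",cv2.boxPoints(cv2.minAreaRect(cn)).round().tolist(),"\npred",(box(*b,p)[:,0]/16).round().tolist())
E
python3 fit3.py
```

```text
Traceback (most recent call last):
  File "fit3.py", line 2, in <module>
    exec(open("fit2.py").read().split("# jaws")[1].split("def cost")[0])
    ~~~~^^^^^^^^^^^^^^^^^^^^^^^^^^^^^^^^^^^^^^^^^^^^^^^^^^^^^^^^^^^^^^^^
IndentationError: unexpected indent
```

```bash
sed -i 's/split("# jaws")\[1\]/split("yellow mask\\n")[1]/' fit3.py; python3 fit3.py
```

```text
1 [113, 61, 27, 29, 589] [126.  75.]
2 [400, 197, 229, 79, 5697] [516. 236.]
3 [650, 200, 26, 29, 599] [662. 214.]
56 [385, 293, 206, 75, 3324] [487. 329.]
60 [33, 330, 29, 28, 533] [ 48. 344.]
72 [343, 413, 229, 80, 5433] [457. 450.]
73 [582, 477, 23, 24, 391] [593. 489.]
side cam [0.43490357 0.9138817  0.72356684]
top cam [0.27647074 0.0129627  1.40055329]
[2, 56]
meas [[397.0, 220.0], [404.0, 192.0], [631.0, 250.0], [623.0, 279.0]] 
pred [[631.0, 256.0], [626.0, 276.0], [621.0, 289.0], [405.0, 235.0], [404.0, 220.0], [409.0, 200.0]]
meas [[382.0, 312.0], [389.0, 289.0], [594.0, 347.0], [587.0, 370.0]] 
pred [[597.0, 350.0], [593.0, 368.0], [588.0, 378.0], [391.0, 328.0], [389.0, 316.0], [394.0, 298.0]]
```

Poses are consistent to about 2–3 mm, and the jaw clearance is about 8 mm. Now I check reachability.

```bash
cat >> h.py <<'E'
def quat(zt,yt):
    zt,yt=np.asarray(zt,float),np.asarray(yt,float); return Ro.from_matrix(np.column_stack([np.cross(yt,zt),yt,zt])).as_quat(scalar_first=True)
a=np.radians(40); O=np.array([.454,-.336,.031]); RP=Rz(2.952)@np.array([[np.cos(a),0,-np.sin(a)],[0,1,0],[np.sin(a),0,np.cos(a)]])
CL=np.array([.511,.039,0]); RC=Rz(2.847)
s,c=np.sin(np.radians(35)),np.cos(np.radians(35)); tk=np.array([c,0,s]);nk=np.array([-s,0,c])
KG=CL+RC@(np.array([-.0104,-.0767,.0812])+.032*nk); NW=RC@nk
GD=.0187
def plate_pose(h,sg,z=.087): return O+RP[:,2]*(z+h), quat(-RP[:,2],sg*RP[:,0])
def place_pose(h,sg,z=.087,x=-.001,y=.07): return CL+RC@np.array([x,y,.015+z+h]), quat([0,0,-1],sg*RC[:,0])
def knob_pose(ang,sg,h=0.,phi0=-.32):
    ph=phi0-ang; b=RC@(np.cos(ph)*tk+np.sin(ph)*np.array([0,1,0])); y=np.cross(NW,b)
    return KG+NW*(.001+h-GD), quat(-NW,sg*y)
E
python3 - <<'E'
from h import *
for sg in(1,-1):
    for nm,f in(("plate",lambda:[plate_pose(h,sg) for h in(0,.1)]),("place",lambda:[place_pose(h,sg) for h in(0,.12)]),("knob",lambda:[knob_pose(x,sg,h) for x,h in((0,.1),(0,0),(.8,0),(1.6,0),(2.4,0),(3.3,0))])):
        for P,q in f():
            j=r.inverse_kinematics(P,q); print(sg,nm,P.round(3),None if j is None else np.round(j,2))
E
```

```text
1 plate [ 0.509 -0.347  0.098] [-0.01  1.39  1.22  1.14 -0.73  1.8  -2.28]
1 plate [ 0.572 -0.359  0.174] None
1 place [ 0.492 -0.028  0.102] [ 0.7   0.75 -1.07  2.02  0.85  0.92  2.  ]
1 place [ 0.492 -0.028  0.222] [ 0.84  0.61 -1.27  1.91  0.66  1.12  2.15]
1 knob [0.606 0.09  0.175] [-0.54  1.14  1.01  1.2  -0.85  1.87 -1.75]
1 knob [0.551 0.107 0.093] [-0.69  1.32  1.22  1.43 -1.05  1.85 -1.54]
1 knob [0.551 0.107 0.093] [-0.69  1.32  1.22  1.43 -1.05  1.85 -2.34]
1 knob [0.551 0.107 0.093] [ 0.03  0.93 -0.32  1.38 -0.04  1.4   2.28]
1 knob [0.551 0.107 0.093] [-0.1   0.91 -0.1   1.39 -0.19  1.4   1.6 ]
1 knob [0.551 0.107 0.093] [-0.24  0.92  0.16  1.4  -0.36  1.42  0.85]
-1 plate [ 0.509 -0.347  0.098] [ 0.13  1.17  0.67  1.13 -0.32  1.66  0.55]
-1 plate [ 0.572 -0.359  0.174] [ 0.18  1.2   0.72  0.81 -0.35  1.92  0.52]
-1 place [ 0.492 -0.028  0.102] [-0.38  0.56  0.42  2.07 -0.4   0.59  0.03]
-1 place [ 0.492 -0.028  0.222] [-0.6   0.4   0.7   1.98 -0.33  0.88 -0.01]
-1 knob [0.606 0.09  0.175] [-0.21  0.91  0.17  1.18 -0.34  1.65  0.97]
-1 knob [0.551 0.107 0.093] [-0.21  0.92  0.1   1.4  -0.32  1.41  0.98]
-1 knob [0.551 0.107 0.093] [-0.31  0.94  0.29  1.41 -0.44  1.44  0.28]
-1 knob [0.551 0.107 0.093] [-0.37  0.96  0.39  1.41 -0.51  1.46 -0.46]
-1 knob [0.551 0.107 0.093] [-0.49  1.02  0.63  1.42 -0.66  1.53 -1.12]
-1 knob [0.551 0.107 0.093] [-0.69  1.32  1.22  1.43 -1.05  1.85 -1.7 ]
```

```bash
python3 - <<'E'
from h import *
p0=r.read_tcp_pos(); print(r.read_t())
r.movel([p0[0],p0[1],.36]); 
P,q=plate_pose(.055,-1)
r.move_gripper(.06,40)
for dz in(.14,.10,.06,.03):
    U=P+[0,0,dz]; j=r.inverse_kinematics(U,q); print(dz,None if j is None else np.round(j,2))
    if j is not None: break
r.movep([.45,-.3,.35],place_pose(0,-1)[1]); print(r.read_t())
r.movep(U,q); r.movel(P); print(r.read_t(),r.read_tcp_pos(),r.read_wrist_force())
for n in("side","top"): cv2.imwrite(f"pics/{n}1.png",r.read_camera(n)[:,:,::-1])
f=lambda im,x,y,w,h,k:cv2.resize(im[y:y+h,x:x+w],None,fx=k,fy=k,interpolation=cv2.INTER_CUBIC)
cv2.imwrite("pics/g1.png",np.hstack([f(cv2.imread("pics/top1.png"),400,190,130,150,3),f(cv2.imread("pics/side1.png"),300,80,130,150,3)]))
E
```

```text
0.1
0.14 None
0.1 None
0.06 [ 0.1   1.19  0.94  0.94 -0.46  1.91  0.66]
4.8083
6.4667 [ 0.54384881 -0.35322349  0.14080919] [ 0.71839107 -0.28919757  0.53749101]
```

View pics/g1.png

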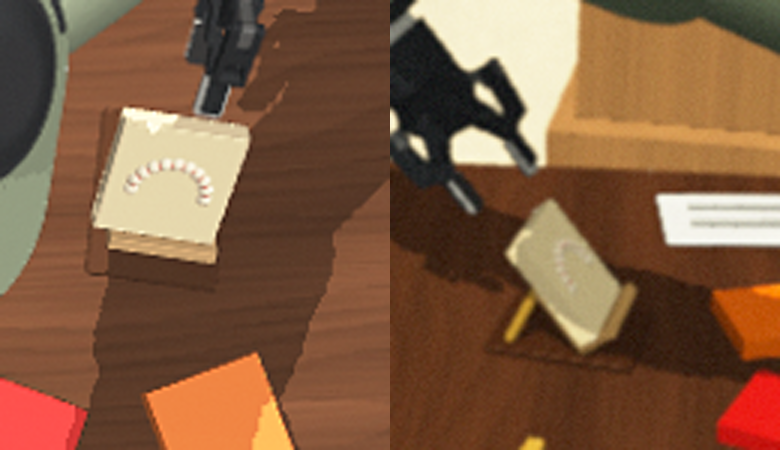

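The top view shows the finger near (212,105), above the plate's top edge (187,118). The side view shows the fingertips at (478,208) and (533,170), straddling the plate's line. I'll check the projected TCP against these, then grasp and lift.

```bash
python3 - <<'E'
from h import *
p=r.read_tcp_pos()
print("TCP top",(proj("top",p)-[400,190])*3,"side",(proj("side",p)-[300,80])*3+[390,0])
print("plate top centre",(proj("top",O+RP[:,2]*.11)-[400,190])*3,(proj("side",O+RP[:,2]*.11)-[300,80])*3+[390,0])
r.movel(plate_pose(0,-1)[0],v=.08); print(r.read_wrist_force())
r.move_gripper(.0,40); print(r.read_opening(),r.read_grip_force(),r.read_wrist_force(),r.read_t())
E
```

```text
TCP top [[198.91546379  93.15409088]] side [[505.06888005 196.3183668 ]]
plate top centre [[187.59843974 126.4127371 ]] [[526.98953937 225.16370565]]
[-0.97654908 -0.89294147 -0.05397299]
0.019494212688911564 39.9774169921875 [ 3.99278394 -0.77399589  1.5123298 ] 7.8417
```

```bash
python3 - <<'E'
from h import *
r.movel(plate_pose(.06,-1)[0],v=.1)
p=r.read_tcp_pos(); r.movel(p+[0,0,.05],v=.15); print(r.read_opening(),r.read_grip_force(),r.read_t())
r.movep(*place_pose(.15,-1)); print(r.read_t(),r.read_tcp_pos())
r.movel(place_pose(.06,-1)[0],v=.15)
print(r.read_t(),r.read_opening(),r.read_wrist_force())
for n in("side","top"): cv2.imwrite(f"pics/{n}2.png",r.read_camera(n)[:,:,::-1])
f=lambda im,x,y,w,h,k:cv2.resize(im[y:y+h,x:x+w],None,fx=k,fy=k,interpolation=cv2.INTER_CUBIC)
cv2.imwrite("pics/g2.png",np.hstack([f(cv2.imread("pics/top2.png"),225,180,160,200,2.5),f(cv2.imread("pics/side2.png"),270,140,160,200,2.5)]))
E
```

```text
0.01937910454720139 39.335124492645264 9.075
10.4667 [ 0.49225321 -0.02886728  0.25207963]
11.2167 0.01922087744341615 [ 0.38050783  0.48642921 -2.70293998]
```

View pics/g2.png

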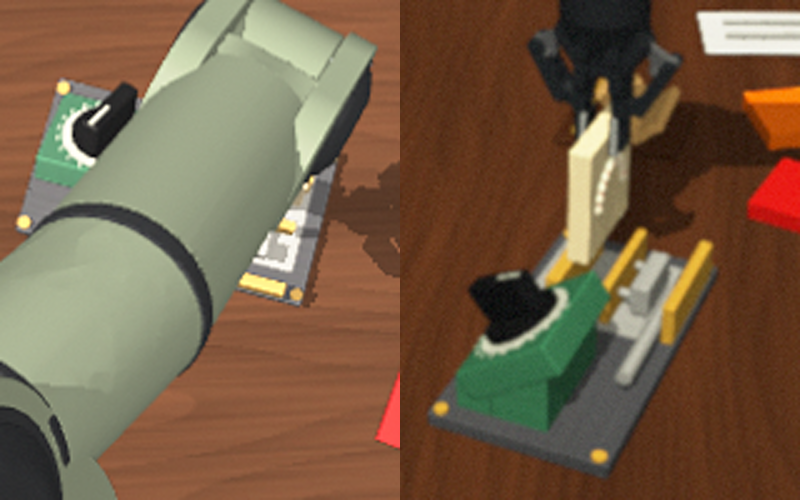

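The side view shows the plate upright above the jaws, with its near bottom corners at about (570,258) and (584,264). I'll compare the jaw edges with the model for a final x-check.

```bash
python3 - <<'E'
from h import *
S=lambda L:((proj("side",CL+np.array(L)@RC.T)-[270,140]+.5)*2.5+[400,0]).round(1).tolist()
print("plate bottom near corners pred",S([[-.011,.02,.075],[.009,.02,.075],[.009,.12,.075]]))
im=cv2.imread("pics/side0.png").astype(int)
c3=lambda L:((proj("side",CL+np.array(L)@RC.T)-[275,215]+.5)*5).round(1).tolist()
print("fixed far-top front c3",c3([[-.019,.125,.055]]),"moving far-top -x face at 19,16.5",c3([[.019,.12,.055],[.0165,.12,.055]]),"bed corner 90,145",c3([[.09,.145,.015],[.09,-.145,.015]]))
# sub-pixel jaw positions along clamp x in both views, on a row half-way along jaws at top height
for n,yy in(("side",.11),("side",.09),("top",.05),("top",.07),("top",.09)):
    xs=np.arange(-.045,.045,.001); uv=proj(n,CL+np.c_[xs,0*xs+yy,0*xs+.055]@RC.T).astype(np.float32)
    I=cv2.imread(f"pics/{n}0.png").astype(np.float32); v=cv2.remap(I,uv[:,0],uv[:,1],cv2.INTER_LINEAR)[:,0] if v_ok else 0
    print(n,yy,[f"{int(x*1000)}:{int(a[2]-a[0])}" for x,a in zip(xs,v)][::2])
E
```

```text
plate bottom near corners pred [[566.3, 263.6], [587.6, 268.8], [627.0, 210.3]]
fixed far-top front c3 [[375.6, 63.1]] moving far-top -x face at 19,16.5 [[447.7, 86.0], [442.7, 84.8]] bed corner 90,145 [[603.3, 160.7], [385.9, 563.0]]Traceback (most recent call last):
  File "<stdin>", line 10, in <module>
NameError: name 'v_ok' is not defined
```

```bash
python3 - <<'E'
from h import *
for n,yy in(("side",.11),("side",.09),("top",.05),("top",.07),("top",.09)):
    xs=np.arange(-.045,.045,.0015); uv=proj(n,CL+np.c_[xs,0*xs+yy,0*xs+.055]@RC.T).astype(np.float32)
    I=cv2.imread(f"pics/{n}0.png").astype(np.float32); v=cv2.remap(I,uv[:,:1],uv[:,1:],cv2.INTER_LINEAR)[:,0]
    print(n,yy,[f"{x*1000:.0f}:{int(a[2]-a[0])}/{int(a[2])}" for x,a in zip(xs,v)])
E
```

```text
side 0.11 ['-45:68/91', '-44:68/92', '-42:68/93', '-40:66/93', '-39:67/94', '-37:70/95', '-36:71/94', '-34:74/95', '-33:80/107', '-31:101/134', '-30:129/172', '-28:149/198', '-27:164/217', '-25:168/225', '-24:168/228', '-22:165/228', '-21:167/227', '-19:167/223', '-18:160/211', '-16:143/189', '-15:116/156', '-13:94/128', '-12:78/107', '-10:73/98', '-9:68/92', '-7:62/87', '-6:60/84', '-4:58/81', '-3:59/81', '-1:58/81', '0:55/82', '2:56/80', '3:56/78', '5:54/77', '6:53/78', '8:54/80', '9:54/78', '11:54/78', '12:52/77', '14:54/79', '15:61/81', '17:73/99', '18:92/125', '20:124/168', '21:149/200', '23:167/224', '24:169/227', '26:167/224', '27:160/212', '29:138/182', '30:111/148', '32:90/120', '33:74/100', '35:64/91', '36:63/88', '38:65/86', '39:66/88', '41:66/89', '42:66/88', '44:67/91']
side 0.09 ['-45:49/92', '-44:61/114', '-42:85/145', '-40:123/181', '-39:154/211', '-37:161/220', '-36:161/219', '-34:159/213', '-33:151/203', '-31:146/199', '-30:147/203', '-28:157/214', '-27:169/227', '-25:171/227', '-24:173/226', '-22:171/228', '-21:171/227', '-19:170/225', '-18:158/209', '-16:140/183',
[... 2222 characters left out ...]
4:13/238', '-33:31/237', '-31:76/248', '-30:103/253', '-28:113/254', '-27:114/254', '-25:114/254', '-24:114/254', '-22:113/255', '-21:110/255', '-19:121/247', '-18:129/228', '-16:93/161', '-15:76/128', '-13:79/143', '-12:51/188', '-10:21/233', '-9:13/242', '-7:9/246', '-6:9/245', '-4:10/244', '-3:10/244', '-1:10/244', '0:10/244', '2:10/244', '3:10/245', '5:9/244', '6:10/244', '8:10/244', '9:10/244', '11:10/244', '12:9/244', '14:8/245', '15:11/243', '17:24/241', '18:63/247', '20:105/253', '21:113/254', '23:112/255', '24:105/255', '26:119/245', '27:124/233', '29:54/228', '30:16/235', '32:6/248', '33:6/248', '35:8/249', '36:8/250', '38:11/240', '39:16/222', '41:14/230', '42:11/238', '44:9/244']
```

```bash
python3 - <<'E'
from h import *
pp=lambda h:place_pose(h,-1,x=.0005)[0]
r.movel(pp(.06)); f0=r.read_wrist_force(); r.movel(pp(.012),v=.12)
h=.012
while h>-.012:
    h-=.001; r.movel(pp(h),v=.02); f=r.read_wrist_force()-f0
    if abs(f[2])>4 or np.hypot(f[0],f[1])>5: break
print("h",h,f,r.read_torque(),r.read_opening(),r.read_t())
E
```

```text
h -0.0010000000000000035 [ 1.51533427  0.73962471 12.52795898] [ 0.24293969 -0.03806865 -0.05352573] 0.019140286657419122 15.3667
```

```bash
python3 - <<'E'
from h import *
p=r.read_tcp_pos(); r.movel(p+[0,0,.0006],v=.01); print(r.read_wrist_force())
r.move_gripper(.03); r.move_gripper(.06); r.sleep(.3); print(r.read_wrist_force(),r.read_t())
r.movel(place_pose(.13,-1,x=.0005)[0],v=.15)
P,q=knob_pose(0,-1,.09); r.movep([P[0],P[1],P[2]+.08],q); print(r.read_t())
for n in("side","top"): cv2.imwrite(f"pics/{n}3.png",r.read_camera(n)[:,:,::-1])
f=lambda im,x,y,w,h,k:cv2.resize(im[y:y+h,x:x+w],None,fx=k,fy=k,interpolation=cv2.INTER_CUBIC)
cv2.imwrite("pics/g3.png",np.hstack([f(cv2.imread("pics/top3.png"),225,160,160,200,2.5),f(cv2.imread("pics/side3.png"),270,140,160,200,2.5)]))
E
```

```text
[-1.15146604  0.25383604 -2.53829665]
[ 0.02215443 -0.72531918 -0.37204248] 16.625
18.6583
```

View pics/g3.png

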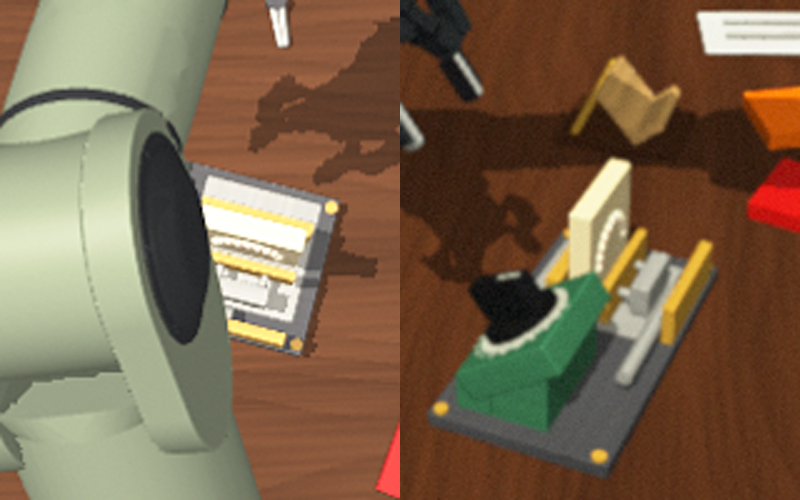

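The plate stands freely between the jaws. Next is the knob.

```bash
python3 - <<'E'
from h import *
print(np.round(r.read_joints(),2))
P,q=knob_pose(0,-1); r.movel(knob_pose(0,-1,.03)[0],v=.15); f0=r.read_wrist_force(); r.movel(P,v=.05)
print(np.round(r.read_joints(),2),r.read_wrist_force()-f0,r.read_t())
r.move_gripper(0,25); f=r.read_wrist_force(); print(r.read_opening(),r.read_grip_force(),f-f0,r.read_torque(),Ro.from_quat(q,scalar_first=True).inv().apply(f-f0))
E
```

```text
[-0.29  0.86  0.34  1.15 -0.42  1.77  1.02]
[-0.32  0.94  0.3   1.41 -0.45  1.44  1.09] [-1.06484371 -0.77289721  1.23271105] 20.55
0.019352533898433364 27.909738421440125 [ 0.06137667 -1.15251782  3.55629876] [-0.21027274 -0.43824951  0.08392281] [ 1.2890705  -1.57025923 -3.138775  ]
```

```bash
python3 - <<'E'
from h import *
r.move_gripper(0,60); j=np.array(r.read_joints()); j0=j[6]
def tz(): return Ro.from_quat(r.read_orientation(),scalar_first=True).inv().apply(r.read_torque())[2], Ro.from_quat(r.read_orientation(),scalar_first=True).inv().apply(r.read_wrist_force())
for d in list(np.arange(.4,2.3,.4))+list(np.arange(2.2,2.95,.1)):
    j[6]=j0-d; r.move_joints(j); m,f=tz(); print(round(d,2),round(m,3),f.round(1),round(r.read_t(),1))
    if np.linalg.norm(f)>45: break
E
```

```text
0.4 -0.003 [-0.1  6.1 -1.3] 21.7
0.8 -0.013 [ 2.  14.1  2. ] 22.2
1.2 -0.072 [ 9.6 21.4  4.7] 22.6
1.6 -0.072 [20.  23.7  6.6] 23.1
2.0 -0.042 [31.7 20.   8.5] 23.6
2.2 -0.03 [35.6 16.7 10.2] 23.9
2.3 -0.012 [38.6 13.7  9.1] 24.2
2.4 -0.022 [39.3 11.3 10.4] 24.4
2.5 -0.005 [40.1  7.9  8.7] 24.7
2.6 -0.237 [40.4  6.4 10. ] 24.9
2.7 -0.211 [41.1  2.3  9.4] 25.2
2.8 0.099 [41.  -0.2  9.8] 25.4
2.9 0.26 [39.8 -3.1  9.5] 25.7
```

```bash
python3 - <<'E'
from h import *
def tz():
    A=Ro.from_quat(r.read_orientation(),scalar_first=True); return A.inv().apply(r.read_torque())[2],A.inv().apply(r.read_wrist_force()),A.as_matrix()
j=np.array(r.read_joints()); j7=j[6]
for d in(.06,.12,.18):
    j[6]=j7-d; r.move_joints(j); m,f,A=tz(); print(d,round(m,3),f.round(1))
for k in range(8):
    m,f,A=tz()
    if abs(f[0])<8: break
    r.movel(r.read_tcp_pos()+A[:,0]*.0007*np.sign(f[0]),v=.01)
m,f,A=tz(); print(k,round(m,3),f.round(1),r.read_t(),np.round(r.read_joints(),2))
E
```

```text
0.06 -0.084 [10.  -0.7  1.7]
0.12 -0.039 [ 9.5 -0.5  1.6]
0.18 -0.032 [8.9 0.1 0.8]
1 -0.1 [-2.7  2.9 -3.9] 26.75 [-0.32  0.94  0.3   1.4  -0.45  1.44 -1.99]
```

```bash
python3 - <<'E'
from h import *
r.move_gripper(.035); r.move_gripper(.06); r.movel(r.read_tcp_pos()+NW*.08,v=.15)
p=r.read_tcp_pos(); j=np.array(r.read_joints()); r.movel(p+[.06,.06,.08],v=.2); j=np.array(r.read_joints()); j[0]+=.7; r.move_joints(j); r.sleep(.3)
for n in("side","top"): cv2.imwrite(f"pics/{n}4.png",r.read_camera(n)[:,:,::-1])
f=lambda im,x,y,w,h,k:cv2.resize(im[y:y+h,x:x+w],None,fx=k,fy=k,interpolation=cv2.INTER_CUBIC)
cv2.imwrite("pics/g4.png",np.hstack([f(cv2.imread("pics/top4.png"),225,180,160,200,2.5),f(cv2.imread("pics/side4.png"),270,140,160,200,2.5)])); print(r.read_t(),r.read_wrist_force(),r.read_tcp_pos())
E
```

```text
30.95 [ 1.02394942  0.35375209 -0.57726481] [ 0.6001574  -0.30898818  0.23342074]
```

View pics/g4.png

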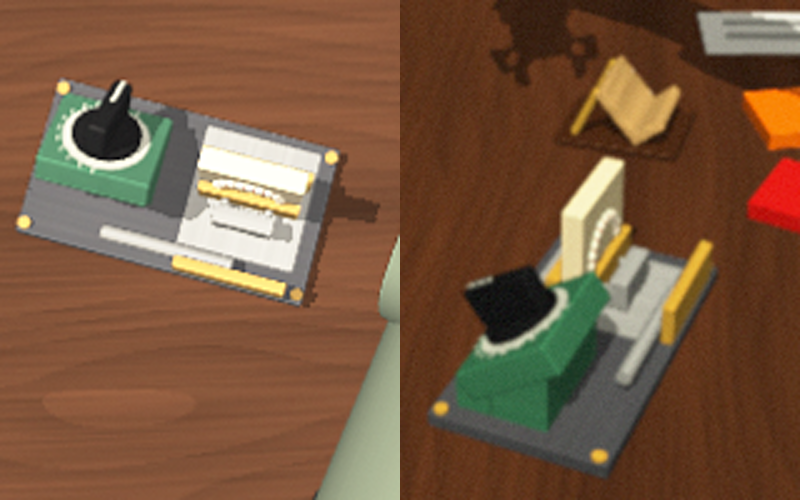

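```bash
python3 - <<'E'
from h import *
K=KG+NW*.012
for n in("top",):
  for i,p0 in((0,-.32),(4,3.14)):
    I=cv2.imread(f"pics/{n}{i}.png").astype(np.float32); best=[]
    for ph in np.arange(p0-.5,p0+.5,.02):
        d=RC@(np.cos(ph)*tk+np.sin(ph)*np.array([0,1,0])); sd=np.cross(NW,d)
        best.append((np.mean([cv2.remap(I.min(2),*[np.float32(v.reshape(-1,1)) for v in proj(n,K+o+np.outer(np.linspace(.008,.03,23),d)).T],cv2.INTER_LINEAR).mean() for o in[0*sd]]),ph))
    w=np.array(best); k=np.clip(w[:,0]-w[:,0].max()*.6,0,None); print(n,i,w[:,0].max(),"peak",w[w[:,0].argmax(),1],"centroid",(k*w[:,1]).sum()/k.sum())
# jaw gap along x at top view: moving jaw location
for n,yy in(("top",.09),("side",.11)):
    xs=np.arange(-.025,.025,.0015); uv=proj(n,CL+np.c_[xs,0*xs+yy,0*xs+.055]@RC.T).astype(np.float32)
    v=cv2.remap(cv2.imread(f"pics/{n}4.png").astype(np.float32),uv[:,:1],uv[:,1:],cv2.INTER_LINEAR)[:,0]; print(n,[f"{x*1000:.0f}:{int(a[2]-a[0])}/{int(a[2])}" for x,a in zip(xs,v)])
E
```

```text
top 0 230.4920196533203 peak -0.33999999999999964 centroid -0.3374131448338619
top 4 227.83029174804688 peak 3.0200000000000005 centroid 3.016867804737367
top ['-25:5/255', '-24:6/255', '-22:6/255', '-20:6/255', '-19:6/255', '-17:5/255', '-16:5/255', '-14:3/255', '-13:3/254', '-11:17/253', '-10:35/236', '-8:52/196', '-7:51/176', '-5:49/175', '-4:51/207', '-2:41/233', '-1:28/242', '1:48/231', '2:82/218', '4:115/236', '5:128/252', '7:121/254', '8:120/254', '10:122/250', '11:115/221', '13:82/206', '14:31/220', '16:14/236', '17:8/244', '19:13/229', '20:13/224', '22:11/228', '23:11/234', '25:11/239']
side ['-25:53/146', '-24:51/145', '-22:50/147', '-20:50/152', '-19:49/169', '-17:49/196', '-16:49/223', '-14:49/240', '-13:54/239', '-11:55/222', '-10:52/192', '-8:50/163', '-7:47/142', '-5:47/137', '-4:46/138', '-2:46/145', '-1:47/167', '1:49/189', '2:54/207', '4:64/208', '5:80/198', '7:114/202', '8:148/212', '10:165/222', '11:164/215', '13:149/194', '14:118/155', '16:87/117', '17:64/89', '19:52/74', '20:46/68', '22:52/76', '23:57/81', '25:61/83']
```

The knob turned 2.93 rad in total, from about 0.33 to about 3.27. It stayed there after release, and the jaw is against the plate, so I'm handing the job in.

```bash
python3 -c "
from plant import r
print(r.close_job())"
```

```text
the job is handed in; nothing more can be done
None
```

The job is handed in, though it returned no verdict: the ivory plate stands upright between the brass jaws, and the knob stayed at about 3.27 rad after release (estimated from the camera), past its click; I did not measure the jaw's grip force or recheck the jar, spool and pliers at the end.

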